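# Test and sort ratchet clamps

### The job

Test each of the three blue clamps by pressing its yellow thumb pad down until it either clicks fully open or stops hard on its ratchet. Then slide every clamp flat along the board, never lifting it: those that clicked open wholly onto the green strip, those still ratcheted shut wholly onto the red strip. Leave the two small vials between them standing where they are.

Things in the scene. Friction and masses are not known exactly. Their poses are not given: they have to be found in the camera images.
- clamp_a: Blue hand clamp (one of three alike) lying flat and free on the white board: 140 mm long, 34 wide, 44 high at its yellow thumb pad, 0.33 kg. Origin: centre of its underside; x along it towards the jaws (pad at the -x end). Lower bar: plain block 140 x 34 x 12 mm. Starts with jaws shut; whether its hidden ratchet is engaged cannot be seen and is random: none to all three may be ratcheted.
- clamp_a_pad (a point): Centre of the top face of clamp_a's yellow thumb pad (34 x 30 mm), 54 mm from the pin; about 44 mm above the clamp's underside before pressing. Moves with the arm.
- clamp_a_jaw_end (a point): End of clamp_a's lower bar at the jaws, on its centre line, 6 mm above its underside, 70 mm from the origin.
- clamp_a_handle_end (a point): End of clamp_a's lower bar under the thumb pad, on its centre line, 6 mm above its underside, 70 mm from the origin.
- clamp_a_arm (a joint): Turn of the clamp's upper arm (rad), 0 at the start (jaws shut, untested). 2 to 4 N on the pad moves it; past about 0.06 (3 mm at the pad) it goes on by itself: a ratcheted clamp catches at about 0.13 (pad 7 mm down, jaws nearly shut) and then resists 10 N and more; an unratcheted one clicks open to 0.30 (pad 16 mm down, jaws some 15 mm apart). It stays there.
- clamp_b: Blue hand clamp (one of three alike) lying flat and free on the white board: 140 mm long, 34 wide, 44 high at its yellow thumb pad, 0.33 kg. Origin: centre of its underside; x along it towards the jaws (pad at the -x end). Lower bar: plain block 140 x 34 x 12 mm. Starts with jaws shut; whether its hidden ratchet is engaged cannot be seen and is random: none to all three may be ratcheted.
- clamp_b_pad (a point): Centre of the top face of clamp_b's yellow thumb pad (34 x 30 mm), 54 mm from the pin; about 44 mm above the clamp's underside before pressing. Moves with the arm.
- clamp_b_jaw_end (a point): End of clamp_b's lower bar at the jaws, on its centre line, 6 mm above its underside, 70 mm from the origin.
- clamp_b_handle_end (a point): End of clamp_b's lower bar under the thumb pad, on its centre line, 6 mm above its underside, 70 mm from the origin.
- clamp_b_arm (a joint): Turn of the clamp's upper arm (rad), 0 at the start (jaws shut, untested). 2 to 4 N on the pad moves it; past about 0.06 (3 mm at the pad) it goes on by itself: a ratcheted clamp catches at about 0.13 (pad 7 mm down, jaws nearly shut) and then resists 10 N and more; an unratcheted one clicks open to 0.30 (pad 16 mm down, jaws some 15 mm apart). It stays there.
- clamp_c: Blue hand clamp (one of three alike) lying flat and free on the white board: 140 mm long, 34 wide, 44 high at its yellow thumb pad, 0.33 kg. Origin: centre of its underside; x along it towards the jaws (pad at the -x end). Lower bar: plain block 140 x 34 x 12 mm. Starts with jaws shut; whether its hidden ratchet is engaged cannot be seen and is random: none to all three may be ratcheted.
- clamp_c_pad (a point): Centre of the top face of clamp_c's yellow thumb pad (34 x 30 mm), 54 mm from the pin; about 44 mm above the clamp's underside before pressing. Moves with the arm.
- clamp_c_jaw_end (a point): End of clamp_c's lower bar at the jaws, on its centre line, 6 mm above its underside, 70 mm from the origin.
- clamp_c_handle_end (a point): End of clamp_c's lower bar under the thumb pad, on its centre line, 6 mm above its underside, 70 mm from the origin.
- clamp_c_arm (a joint): Turn of the clamp's upper arm (rad), 0 at the start (jaws shut, untested). 2 to 4 N on the pad moves it; past about 0.06 (3 mm at the pad) it goes on by itself: a ratcheted clamp catches at about 0.13 (pad 7 mm down, jaws nearly shut) and then resists 10 N and more; an unratcheted one clicks open to 0.30 (pad 16 mm down, jaws some 15 mm apart). It stays there.
- strip_green: Flat green marking for clamps whose jaws click open: 90 mm (its x) by 660 mm (its y) on the fixed white board (320 x 680 mm, top 6 mm above the table), no step to feel. Origin: its centre. One strip runs along the board's near side, the other along its far side (which is which changes), centre lines 200 mm apart; the clamps start in the plain band between.
- strip_red: Flat red marking for clamps that are ratcheted shut: 90 mm (its x) by 660 mm (its y) on the fixed white board (320 x 680 mm, top 6 mm above the table), no step to feel. Origin: its centre. One strip runs along the board's near side, the other along its far side (which is which changes), centre lines 200 mm apart; the clamps start in the plain band between.
- vial_1: Small amber vial with white cap, 25 mm across, 45 mm tall, standing on the board between two clamps; to be left alone. Origin: centre of its underside.
- vial_2: Small amber vial with white cap, 25 mm across, 45 mm tall, standing on the board between two clamps; to be left alone. Origin: centre of its underside.

How it is judged:
At the end, for the whole second after the job is handed in: Each clamp is at rest, flat, both ends of its centre line within 33 mm of the strip's centre line and within its length: on the green strip with its arm clicked open (above 0.24 rad), or on the red strip with its arm pressed onto its ratchet (0.09 to 0.22 rad) (((value of joint clamp_a_arm above 0.24 rad and x of clamp_a_jaw_end in the frame of strip_green between -0.033 and 0.033 m and y of clamp_a_jaw_end in the frame of strip_green between -0.335 and 0.335 m and x of clamp_a_handle_end in the frame of strip_green between -0.033 and 0.033 m and y of clamp_a_handle_end in the frame of strip_green between -0.335 and 0.335 m) or (value of joint clamp_a_arm between 0.09 and 0.22 rad and x of clamp_a_jaw_end in the frame of strip_red between -0.033 and 0.033 m and y of clamp_a_jaw_end in the frame of strip_red between -0.335 and 0.335 m and x of clamp_a_handle_end in the frame of strip_red between -0.033 and 0.033 m and y of clamp_a_handle_end in the frame of strip_red between -0.335 and 0.335 m)) and linear speed of each of clamp_a, clamp_b, clamp_c below 0.01 m/s and angle between each of clamp_a, clamp_b, clamp_c's own z axis and vertical below 0.1 rad and ((value of joint clamp_b_arm above 0.24 rad and x of clamp_b_jaw_end in the frame of strip_green between -0.033 and 0.033 m and y of clamp_b_jaw_end in the frame of strip_green between -0.335 and 0.335 m and x of clamp_b_handle_end in the frame of strip_green between -0.033 and 0.033 m and y of clamp_b_handle_end in the frame of strip_green between -0.335 and 0.335 m) or (value of joint clamp_b_arm between 0.09 and 0.22 rad and x of clamp_b_jaw_end in the frame of strip_red between -0.033 and 0.033 m and y of clamp_b_jaw_end in the frame of strip_red between -0.335 and 0.335 m and x of clamp_b_handle_end in the frame of strip_red between -0.033 and 0.033 m and y of clamp_b_handle_end in the frame of strip_red between -0.335 and 0.335 m)) and ((value of joint clamp_c_arm above 0.24 rad and x of clamp_c_jaw_end in the frame of strip_green between -0.033 and 0.033 m and y of clamp_c_jaw_end in the frame of strip_green between -0.335 and 0.335 m and x of clamp_c_handle_end in the frame of strip_green between -0.033 and 0.033 m and y of clamp_c_handle_end in the frame of strip_green between -0.335 and 0.335 m) or (value of joint clamp_c_arm between 0.09 and 0.22 rad and x of clamp_c_jaw_end in the frame of strip_red between -0.033 and 0.033 m and y of clamp_c_jaw_end in the frame of strip_red between -0.335 and 0.335 m and x of clamp_c_handle_end in the frame of strip_red between -0.033 and 0.033 m and y of clamp_c_handle_end in the frame of strip_red between -0.335 and 0.335 m))); the robot touches nothing.
It fails at once if a clamp is lifted more than 30 mm off the board or tipped over (height (world z) of any of clamp_a, clamp_b, clamp_c above 0.036 m or angle between any of clamp_a, clamp_b, clamp_c's own z axis and vertical above 0.5 rad).
It fails at once if a vial is shifted more than 20 mm or knocked over (distance of any of vial_1, vial_2 from where it was at the start of the episode above 0.02 m or angle between any of vial_1, vial_2's own z axis and vertical above 0.5 rad).
It also fails if it takes over 69 s, if anything falls off the work surface, if the arm or the gripper's body presses on something with over 40 N, if the wrist force passes 120 N, or if a joint passes its speed limit or range.

### The arm

A 6-joint arm with a two-finger parallel gripper is mounted at the origin on the work surface. World frame = base frame: x ahead of the robot, y to its left, z up, the work surface at z = 0. Lengths are in m, angles in rad, forces in N, time in s.
With the tool pointing down it reaches from about 0.35 to 0.775 m from the base axis. Payload 5.5 kg.
Tool frame: the origin (TCP) lies midway between the tips of the shut fingers; the grasp point (between the pads) lies grip_point_offset behind it (grip_point_offset is the distance from the TCP to the grasp point, in m); z points along the fingers, y is the direction in which the jaws open and shut (so a half turn about z gives the same grasp; the last joint's range is limited). The gripper opens to 85 mm and grips with 20 to 120 N. Pads are 22 mm wide; open, the fingers measure 114 mm over their backs; the gripper's body (76 mm by 85 mm) begins 54 mm behind the grasp point. The pads swing forward as they close: fully open they stand 13 mm farther back than shut.
Start: joints at [1.156, 0.313, 0.046, 1.304, 0, 1.431], TCP at [0.156, 0.553, 0.205] pointing down, gripper open.
Joint ranges: [-2.76, 2.76], [-0.86, 1.69], [-1.03, 1.26], [-2.2, 2.34], [-1.47, 1.5], [-3.14, 3.14]. Speed limits (rad/s): [2.57, 2.57, 3.14, 3.14, 3.14, 3.14].

### API

Orientations are given as a unit quaternion [w, x, y, z].
In Python, from workcell import * gives the robot as it stands.
- The arm moves only by the tool send_rows, never from a script. Its argument "series" is one flat list of numbers, 7 for each row, row after row: the shift along the tool's x, y, z in cm, then the turn, a rotation vector about the tool's x, y, z in degrees, then the opening, from 0 (shut) to 1 (fully open). A call has 1 to 10 rows; each row is the pose to reach, as a shift and turn from the pose commanded when the call began, along the tool's axes at that moment; what a row does not reach only later rows make up. A row lasts 1/12 s, in which the tool goes at most 41.7 mm and 7.16 degrees, less where a joint would pass 70% of its speed; a pose out of reach is approached as far as the arm can. A call with a gripper value outside its range is refused whole. The fingers move at their own pace and stop on an object; "newtons" is the grip in N (left out, the last holds). Time passes only in rows, so rows that repeat a pose let the fingers close. It gives the time, the measured TCP pose, the force and the opening at its end, in the units of the state.
- get_state(): the state, without advancing time (a new reading comes with each control period).
- read_camera(name): name is "scene" or "top"; returns the picture (420x560x3 uint8, blue, green, red); there is no depth.
- camera_info(name): a dict with "K" (3x3 intrinsics, pixels), "xyz" and "attitude" of the camera in the world. Camera axes: x right, y down, z forward; pixel columns grow to the right and rows downward; lengths in m; the calibration is good to about 2 mm. A picture is of the moment at which its call begins. camera_info takes no time and is no camera call.
- hand_in(): hands the job in, once; it reports no verdict.
Trained networks look in the newest picture that a camera, given by its name, has taken for a name from the list of things; names that differ only in an ending like _2 or _b are one class to them, and where a whole thing is asked for, a point or a joint stands for the part that bears it (a point fixed in the world has none). Each returns a list of dicts, best first, with "p" (0 to 1); they miss things now and then, are a little off and sometimes report something else, mostly with a low value. They report only what shows in the picture. A call takes as long as a camera call.
- silhouettes(camera, label): "pixels" (420x560 bool, what is visible of it) and "box" ([left, top, width, height] in pixels, round what is visible of it).
The state is a dict: "clock": time; "joint_pos": joint angles; "qvel": joint speeds; "tau": joint torques, N m; "tcp_pos": TCP position; "orientation": TCP orientation; "wrist_force": force on the tool from outside, world axes, zero at the start; "ft_torque": the same for the moment, N m; "finger_gap": finger opening in m.
Only numpy, scipy, OpenCV 4.12 (cv2) and the standard library are available. Lean on these libraries where they do the work, as an engineer would, in place of code of your own. Each camera call takes 0.05 s, during which the arm holds its last target. There are 200 camera calls.

## Working session

There is one attempt and no reset: what is moved stays moved. The work goes in short steps, Python scripts to look and compute and a tool call to move; the robot and the scene stay as the last step left them, time stands still between calls to the robot, and variables do not carry over. Pictures are saved under pics/ and viewed, about 8 in all and at most 12, crops included, and the job is handed in when it is done.

Besides the shell and the picture viewer there is one more tool, called by a JSON object that holds its "method" and its "body", one argument or row to a line. send_rows: Moves the arm, as the interface text tells. Its arguments: {"type":"object","properties":{"series":{"type":"array"},"newtons":{"type":"number"}},"required":["series"]}

```bash
ls; mkdir -p pics; cat > h.py <<'E'
from workcell import *
import numpy as np, cv2
from scipy.spatial.transform import Rotation as R
def cam(n):
    c=camera_info(n); K=np.array(c["K"]); a=np.array(c["attitude"],float)
    M=a if a.shape==(3,3) else R.from_quat(np.r_[a[1:],a[0]]).as_matrix()
    return K,np.array(c["xyz"]),M
def pix2w(n,uv,z):
    K,o,M=cam(n); uv=np.atleast_2d(np.array(uv,float))
    d=(M@np.linalg.inv(K)@np.c_[uv,np.ones(len(uv))].T).T
    return o+d*((z-o[2])/d[:,2])[:,None]
def w2pix(n,p):
    K,o,M=cam(n); q=(K@M.T@(np.atleast_2d(p)-o).T).T
    return q[:,:2]/q[:,2:]
E
python3 - <<'E'
from h import *
for n in ("top","scene"):
    print(camera_info(n))
    cv2.imwrite(f"pics/{n}0.png",read_camera(n))
for l in ("clamp_a","clamp_a_pad","vial_1","strip_green","strip_red"):
    for d in silhouettes("top",l):
        c=np.argwhere(d["pixels"]).mean(0)[::-1]; print(l,round(d["p"],2),d["box"],c.round(1),pix2w("top",c,{"c":.025,"v":.03,"s":.006}[l[0]])[0].round(4))
print(get_state())
E
```

```text
pics
{'K': array([[402.88541169,   0.        , 281.05286095],
       [  0.        , 402.88541169, 208.63739141],
       [  0.        ,   0.        ,   1.        ]]), 'xyz': array([0.42524565, 0.03460815, 0.74544888]), 'attitude': array([-0.04115364,  0.71304454, -0.69661841,  0.06779863])}
{'K': array([[497.80774464,   0.        , 284.40822149],
       [  0.        , 497.80774464, 208.00911059],
       [  0.        ,   0.        ,   1.        ]]), 'xyz': array([ 0.99648287, -0.18794236,  0.73323358]), 'attitude': array([-0.26380521,  0.79517553,  0.51777718, -0.17323242])}
clamp_a 0.96 [377.8, 202.7, 82.5, 24.0] [417.2 212.3] [ 0.5375 -0.2414  0.025 ]
clamp_a 0.79 [262.3, 199.0, 78.8, 21.1] [302.7 209.3] [ 0.5374 -0.0308  0.025 ]
clamp_a_pad 0.77 [264.2, 198.0, 82.6, 16.0] [303.5 207.4] [ 0.5409 -0.0323  0.025 ]
clamp_a_pad 0.48 [260.3, 201.0, 81.5, 17.5] [302.8 208.9] [ 0.5382 -0.0311  0.025 ]
vial_1 0.66 [353.7, 182.3, 16.1, 17.1] [360.2 189.7] [ 0.5757 -0.1352  0.03  ]
vial_1 0.55 [238.5, 211.3, 16.5, 16.9] [246.9 219.4] [0.5158 0.0694 0.03  ]
strip_green 0.61 [119.1, 235.5, 363.9, 57.6] [299.4 262.5] [ 0.4421 -0.0277  0.006 ]
strip_red 0.9 [127.1, 133.6, 349.2, 50.3] [296.9 156.3] [ 0.6419 -0.0202  0.006 ]
{'clock': 0.35, 'joint_pos': array([ 1.15641853e+00,  3.13447207e-01,  4.58663795e-02,  1.30358668e+00,
       -3.34616234e-06,  1.43123736e+00]), 'qvel': array([ 5.07252788e-05, -1.16116692e-03,  2.59847336e-03, -9.57403773e-04,
        3.65450238e-04,  1.08444147e-04]), 'tau': array([-2.87628063e-04, -4.79908669e+01,  2.98338032e+01,  7.12606095e-03,
       -6.19202660e-05, -8.06319235e-06]), 'tcp_pos': array([0.15599501, 0.55335386, 0.20468674]), 'orientation': array([-4.91392924e-05,  1.36977409e-01,  9.90574154e-01, -1.78976994e-04]), 'wrist_force': array([-0.8376228 , -0.49382817, -0.43896823]), 'ft_torque': array([0.01255121, 0.02107093, 0.02683844]), 'finger_gap': 0.08539180653204574}
```

View pics/top0.png

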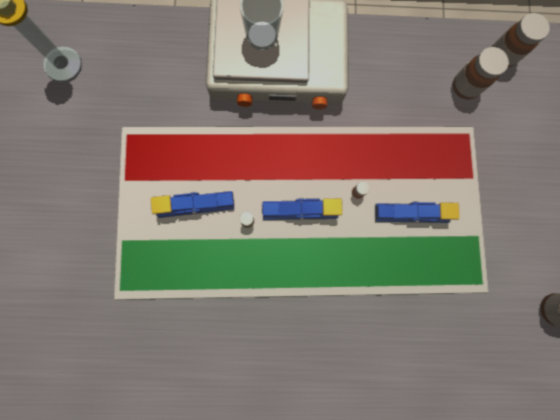

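View pics/scene0.png

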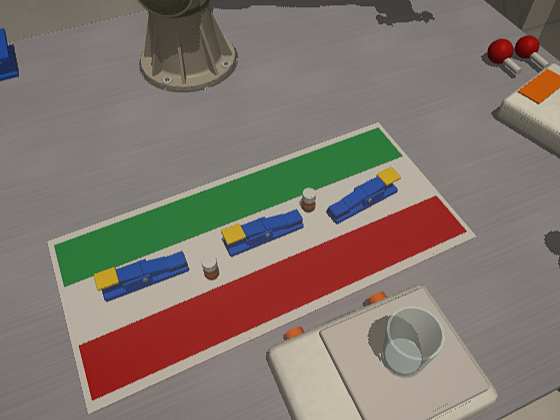

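The top picture shows the red strip on the far side (rows 134–184) and the green strip on the near side (rows 236–293). There are three clamps: left, with its pad at (161,204); middle, pad at (332,207); right, pad at (450,211). The vials are at (247,219) and (361,189). Next I'll measure the pads and clamp axes by colour.

```bash
cat >> h.py <<'E'
def clamps(im):
    """per clamp (left to right in the top view): pad centre at z=.05, body centre, yaw of axis handle->jaw (deg)"""
    hsv=cv2.cvtColor(im,cv2.COLOR_BGR2HSV)
    roi=np.zeros(im.shape[:2],np.uint8); roi[125:300,112:490]=255
    Y=cv2.inRange(hsv,(15,120,100),(35,255,255))&roi; B=cv2.inRange(hsv,(105,120,40),(130,255,255))&roi
    def blobs(m,a): 
        n,l,s,c=cv2.connectedComponentsWithStats(m)
        return sorted([(c[i],l==i) for i in range(1,n) if s[i,4]>a],key=lambda t:t[0][0])
    bl=blobs(cv2.morphologyEx(B|Y,cv2.MORPH_CLOSE,np.ones((7,7))),300); out=[]
    for c,m in bl:
        yc=np.argwhere(m&(Y>0)).mean(0)[::-1]; P=pix2w("top",yc,.05)[0]
        pts=pix2w("top",np.argwhere(m&(B>0))[:,::-1],.028)[:,:2]
        (cx,cy),(w,h),_=cv2.minAreaRect(pts.astype(np.float32)*1000)
        u=np.linalg.svd(pts-pts.mean(0),full_matrices=False)[2][0]
        if u@(P[:2]-pts.mean(0))>0:u=-u
        out.append((P[:2].round(4),pts.mean(0).round(4),round(float(np.degrees(np.arctan2(u[1],u[0]))),1),round(w),round(h)))
    return out
def rel(p):  # world target tcp -> tool-axis shift in cm from present
    s=get_state(); q=s["orientation"]; return (R.from_quat(np.r_[q[1:],q[0]]).inv().apply(np.array(p)-s["tcp_pos"])*100).round(2)
E
python3 - <<'E'
from h import *
import workcell
for c in clamps(read_camera("top")): print(c, rel([*c[0],.07]), rel([*c[0],.2]))
print([k for k in dir(workcell) if "off" in k.lower()], globals().get("grip_point_offset"))
E
```

```text
(array([0.5358, 0.2184]), array([0.545 , 0.1559]), -81.1, 34, 132) [-45.64 -21.93  13.48] [-45.64 -21.93   0.48]
(array([ 0.5399, -0.0803]), array([ 0.5378, -0.0134]), 92.4, 32, 106) [-54.14 -50.57  13.49] [-54.14 -50.57   0.49]
(array([ 0.5382, -0.2899]), array([ 0.5385, -0.2262]), 90.9, 31, 113) [-59.67 -70.79  13.49] [-59.67 -70.79   0.49]
['grip_point_offset'] 0.0187
```

{"method": "send_rows", "body": {
  "series": [-45.6, -21.9, 9, 0, 0, 74.3, 0, -45.6, -21.9, 9, 0, 0, 74.3, 0, -45.6, -21.9, 9, 0, 0, 74.3, 0, -45.6, -21.9, 9, 0, 0, 74.3, 0, -45.6, -21.9, 9, 0, 0, 74.3, 0, -45.6, -21.9, 9, 0, 0, 74.3, 0, -45.6, -21.9, 9, 0, 0, 74.3, 0, -45.6, -21.9, 9, 0, 0, 74.3, 0, -45.6, -21.9, 9, 0, 0, 74.3, 0, -45.6, -21.9, 9, 0, 0, 74.3, 0],
  "newtons": 20
}}

```text
clock: 1.23
tcp_pos: [0.4651, 0.2806, 0.1319]
orientation: [0.0, 0.693, 0.721, 0.0]
wrist_force: [0.6, -0.2, 0.3]
finger_gap: -0.0001
```

{"method": "send_rows", "body": {
  "series": [-6.3, 6.8, 5, 0, 0, 2.3, 0, -6.3, 6.8, 5, 0, 0, 2.3, 0, -6.3, 6.8, 5, 0, 0, 2.3, 0, -6.3, 6.8, 5, 0, 0, 2.3, 0, -6.3, 6.8, 5, 0, 0, 2.3, 0]
}}

```text
clock: 1.65
tcp_pos: [0.5346, 0.2213, 0.081]
orientation: [-0.001, 0.706, 0.708, -0.001]
wrist_force: [-0.6, -0.2, 0.1]
finger_gap: -0.0003
```

{"method": "send_rows", "body": {
  "series": [-0.3, 0.1, 2.6, 0, 0, 0, 0, -0.3, 0.1, 2.8, 0, 0, 0, 0, -0.3, 0.1, 3.0, 0, 0, 0, 0, -0.3, 0.1, 3.2, 0, 0, 0, 0, -0.3, 0.1, 3.4, 0, 0, 0, 0, -0.3, 0.1, 3.6, 0, 0, 0, 0, -0.3, 0.1, 3.7, 0, 0, 0, 0, -0.3, 0.1, 3.8, 0, 0, 0, 0, -0.3, 0.1, 3.8, 0, 0, 0, 0]
}}

```text
clock: 2.4
tcp_pos: [0.5356, 0.2195, 0.044]
orientation: [0.0, 0.705, 0.709, 0.0]
wrist_force: [0.1, 0.2, -0.6]
finger_gap: 0.0001
```

{"method": "send_rows", "body": {
  "series": [0, 0, 0.2, 0, 0, 0, 0, 0, 0, 0.3, 0, 0, 0, 0, 0, 0, 0.4, 0, 0, 0, 0, 0, 0, 0.4, 0, 0, 0, 0, 0, 0, 0.4, 0, 0, 0, 0]
}}

```text
clock: 2.82
tcp_pos: [0.5356, 0.2193, 0.0398]
orientation: [-0.0, 0.705, 0.709, -0.0]
wrist_force: [0.0, -0.6, 0.1]
finger_gap: 0.0
```

```bash
python3 - <<'E'
from h import *
cv2.imwrite("pics/s1.png",cv2.resize(read_camera("scene")[130:320,220:480],None,fx=3,fy=3)); print(get_state()["wrist_force"])
E
```

```text
[ 0.07238478 -0.12293837 -0.32611868]
```

View pics/s1.png

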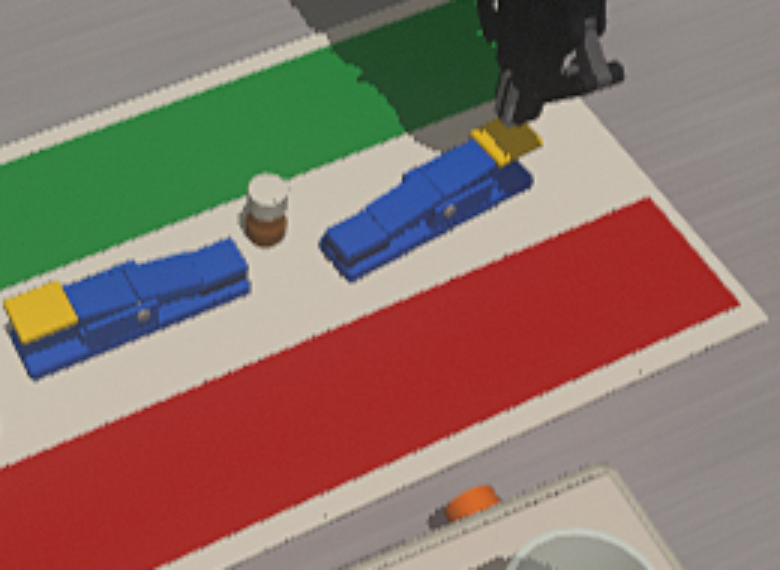

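The crop shows the left clamp's pad at crop (515,140) and the fingertip at about (510,115), close to the pad's rear edge. I'll compare the projections.

```bash
python3 - <<'E'
from h import *
s=get_state()
print("tcp proj",w2pix("scene",s["tcp_pos"]),(w2pix("scene",s["tcp_pos"])-[220,130])*3)
print("pad proj z.05/.034",w2pix("scene",[[.5358,.2184,.05],[.5358,.2184,.034]]))
im=read_camera("scene");hsv=cv2.cvtColor(im,cv2.COLOR_BGR2HSV)
Y=cv2.inRange(hsv,(15,120,60),(35,255,255)); Y[:130]=0;Y[300:]=0
n,l,st,c=cv2.connectedComponentsWithStats(Y)
for i in range(1,n):
    if st[i,4]>30: print(c[i].round(1),st[i],[pix2w("scene",c[i],z)[0].round(4) for z in(.05,.034)])
t=read_camera("top"); print(w2pix("top",s["tcp_pos"])); 
a=cv2.resize(im[150:210,360:420],None,fx=6,fy=6,interpolation=2);b=cv2.resize(t[175:235,140:200],None,fx=6,fy=6,interpolation=2)
cv2.imwrite("pics/s2.png",np.hstack([a,b]))
E
```

```text
tcp proj [[387.78719315 178.15568787]] [[503.36157945 144.46706361]]
pad proj z.05/.034 [[388.29910869 174.76229577]
 [386.85707252 180.47082335]]
[388.2 176.5] [377 169  24  17 220] [array([0.5393, 0.2161, 0.05  ]), array([0.5286, 0.2255, 0.034 ])]
[233.1 233.7] [221 224  25  21 327] [array([ 0.5423, -0.0819,  0.05  ]), array([ 0.5317, -0.0794,  0.034 ])]
[105.8 278.2] [ 94 267  25  23 397] [array([ 0.5405, -0.2914,  0.05  ]), array([ 0.5298, -0.2938,  0.034 ])]
[[161.33577438 205.34797697]]
```

View pics/s2.png

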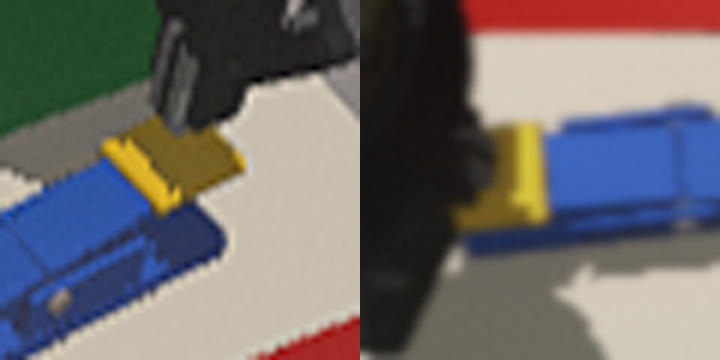

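{"method": "send_rows", "body": {
  "series": [0, 0, 0.1, 0, 0, 0, 0, 0, 0, 0.2, 0, 0, 0, 0, 0, 0, 0.3, 0, 0, 0, 0, 0, 0, 0.4, 0, 0, 0, 0, 0, 0, 0.4, 0, 0, 0, 0]
}}

```text
clock: 3.38
tcp_pos: [0.5354, 0.2193, 0.0356]
orientation: [-0.0, 0.705, 0.709, -0.0]
wrist_force: [1.4, 0.6, -0.1]
finger_gap: 0.0002
```

```bash
python3 - <<'E'
from h import *
a=cv2.imread("pics/scene0.png"); b=read_camera("scene")
f=lambda i:cv2.resize(i[150:235,315:415],None,fx=4,fy=4,interpolation=2)
cv2.imwrite("pics/s3.png",np.hstack([f(a),f(b)]))
E
```

```text
(no output)
```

View pics/s3.png

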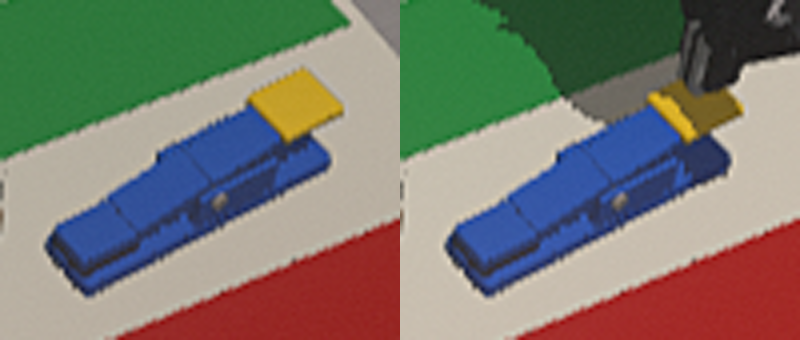

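The pad hasn't moved yet, and the finger still hides its upper corner, so it is still above the pad. I'll keep lowering in small steps.

{"method": "send_rows", "body": {
  "series": [0, 0, 0.1, 0, 0, 0, 0, 0, 0, 0.2, 0, 0, 0, 0, 0, 0, 0.3, 0, 0, 0, 0, 0, 0, 0.4, 0, 0, 0, 0, 0, 0, 0.4, 0, 0, 0, 0]
}}

```text
clock: 3.85
tcp_pos: [0.5354, 0.2194, 0.0317]
orientation: [-0.0, 0.705, 0.709, -0.0]
wrist_force: [0.1, 0.1, 0.2]
finger_gap: -0.0002
```

```bash
python3 - <<'E'
from h import *
b=read_camera("scene");t=read_camera("top")
print(get_state()["wrist_force"])
a=cv2.resize(b[110:200,350:450],None,fx=4,fy=4,interpolation=2);c=cv2.resize(t[165:255,110:210],None,fx=4,fy=4,interpolation=2)
cv2.imwrite("pics/s4.png",np.hstack([a,c]))
E
```

```text
[-2.74090815e-04  2.14347049e-01  4.05575698e-01]
```

View pics/s4.png

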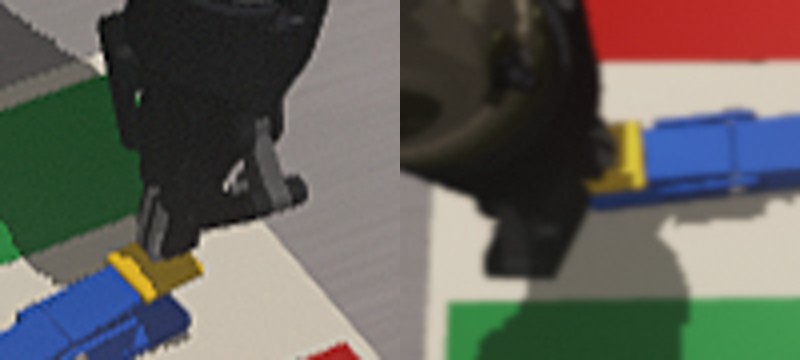

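{"method": "send_rows", "body": {
  "series": [0, 0, 0.1, 0, 0, 0, 0, 0, 0, 0.2, 0, 0, 0, 0, 0, 0, 0.3, 0, 0, 0, 0, 0, 0, 0.4, 0, 0, 0, 0, 0, 0, 0.5, 0, 0, 0, 0, 0, 0, 0.6, 0, 0, 0, 0, 0, 0, 0.6, 0, 0, 0, 0]
}}

```text
clock: 4.53
tcp_pos: [0.5354, 0.2194, 0.0256]
orientation: [-0.0, 0.705, 0.709, -0.0]
wrist_force: [-1.2, 0.5, -0.2]
finger_gap: -0.0001
```

```bash
cat >> h.py <<'E'
def padext(im,lo=15):
    hsv=cv2.cvtColor(im,cv2.COLOR_BGR2HSV); Y=cv2.inRange(hsv,(15,110,50),(35,255,255))
    Y[:130]=0;Y[320:]=0;Y[:,:70]=0;Y[:,420:]=0
    n,l,st,c=cv2.connectedComponentsWithStats(Y)
    return [(st[i].tolist(),c[i].round(1).tolist()) for i in range(1,n) if st[i,4]>lo]
E
python3 - <<'E'
from h import *
print(padext(cv2.imread("pics/scene0.png"))); im=read_camera("scene"); print(padext(im)); s=get_state(); print(s["wrist_force"],s["joint_pos"])
t=read_camera("top")
a=cv2.resize(im[110:200,350:450],None,fx=4,fy=4,interpolation=2);c=cv2.resize(t[165:255,110:210],None,fx=4,fy=4,interpolation=2)
cv2.imwrite("pics/s5.png",cv2.convertScaleAbs(np.hstack([a,c]),alpha=2))
E
```

```text
[([377, 167, 24, 19, 256], [388.6, 175.8]), ([221, 224, 25, 21, 329], [233.0, 233.7]), ([94, 267, 25, 23, 397], [105.8, 278.2])]
[([377, 171, 24, 15, 156], [387.6, 177.9]), ([221, 224, 25, 21, 328], [233.0, 233.6]), ([94, 267, 25, 23, 397], [105.8, 278.2])]
[-0.01458501  1.00790311  1.37921997] [ 2.50086730e-01  4.33591590e-01 -2.36862607e-01  9.00638146e-01
  7.26037114e-05  1.81502504e+00]
```

View pics/s5.png

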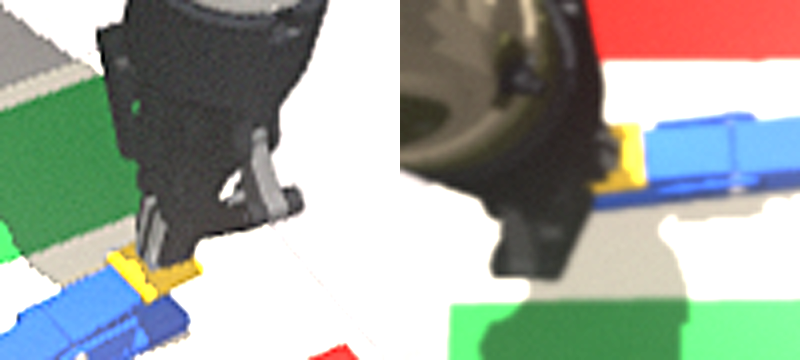

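{"method": "send_rows", "body": {
  "series": [0, 0, 0.1, 0, 0, 0, 0, 0, 0, 0.2, 0, 0, 0, 0, 0, 0, 0.3, 0, 0, 0, 0, 0, 0, 0.3, 0, 0, 0, 0]
}}

```text
clock: 4.97
tcp_pos: [0.5357, 0.2197, 0.0231]
orientation: [-0.0, 0.705, 0.709, 0.0]
wrist_force: [0.0, 1.5, 2.0]
finger_gap: -0.0
```

```bash
python3 - <<'E'
from h import *
print(padext(read_camera("scene"))[0],get_state()["wrist_force"])
E
```

```text
([377, 171, 24, 15, 145], [387.6, 178.2]) [-1.2710579   1.22523973  2.12507782]
```

{"method": "send_rows", "body": {
  "series": [0, 0, 0.1, 0, 0, 0, 0, 0, 0, 0.2, 0, 0, 0, 0, 0, 0, 0.3, 0, 0, 0, 0, 0, 0, 0.3, 0, 0, 0, 0]
}}

```text
clock: 5.35
tcp_pos: [0.5354, 0.2191, 0.0194]
orientation: [0.0, 0.705, 0.709, -0.0]
wrist_force: [0.7, 0.2, 0.6]
finger_gap: 0.0002
```

```bash
python3 - <<'E'
from h import *
print(padext(read_camera("scene"))[0],get_state()["wrist_force"])
E
```

```text
([376, 176, 24, 14, 167], [387.9, 182.2]) [-0.38845558  0.49362911 -0.12982419]
```

{"method": "send_rows", "body": {
  "series": [0, 0, 0.1, 0, 0, 0, 0, 0, 0, 0.2, 0, 0, 0, 0, 0, 0, 0.3, 0, 0, 0, 0, 0, 0, 0.4, 0, 0, 0, 0, 0, 0, 0.4, 0, 0, 0, 0]
}}

```text
clock: 5.82
tcp_pos: [0.5354, 0.2193, 0.0156]
orientation: [-0.0, 0.705, 0.709, -0.0]
wrist_force: [-1.5, -0.1, -0.1]
finger_gap: 0.0002
```

```bash
python3 - <<'E'
from h import *
im=read_camera("scene");print(padext(im)[0],get_state()["wrist_force"])
t=read_camera("top")
a=cv2.resize(im[140:225,315:415],None,fx=4,fy=4,interpolation=2);c=cv2.resize(t[175:260,110:210],None,fx=4,fy=4,interpolation=2)
cv2.imwrite("pics/s6.png",np.hstack([a,c]))
E
```

```text
([377, 176, 23, 14, 150], [388.1, 182.6]) [-0.07769577 -0.23624297  1.50567554]
```

View pics/s6.png

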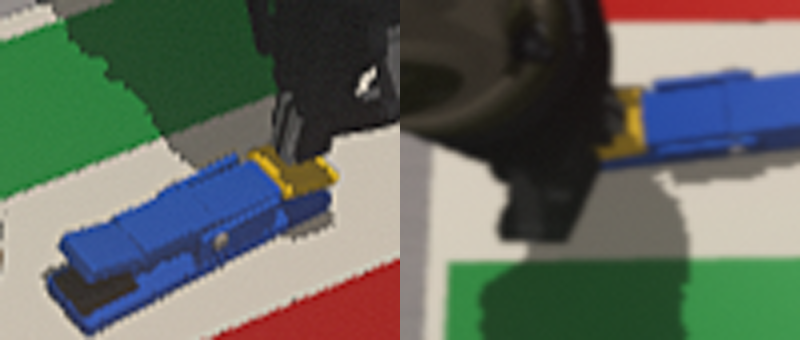

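Clamp 1 (left) has clicked open: its jaws gape at crop (90,265). The real fingertip sits about 25 mm above the reported TCP, because contact came at z≈0.025. I'll press the middle clamp next and use that offset.

{"method": "send_rows", "body": {
  "series": [0, 0, -3.5, 0, 0, 0, 0, -30, 0.3, -3.5, 0, 0, 0, 0, -30, 0.3, -3.5, 0, 0, 0, 0, -30, 0.3, -3.5, 0, 0, 0, 0, -30, 0.3, -3.5, 0, 0, 0, 0, -30, 0.3, -3.5, 0, 0, 0, 0, -30, 0.3, -3.5, 0, 0, 0, 0, -30, 0.3, -3.5, 0, 0, 0, 0, -30, 0.3, -3.5, 0, 0, 0, 0, -30, 0.3, -2, 0, 0, 0, 0]
}}

```text
clock: 6.75
tcp_pos: [0.5432, -0.0849, 0.0385]
orientation: [0.003, 0.707, 0.707, 0.001]
wrist_force: [0.9, 0.4, 0.1]
finger_gap: 0.0004
```

{"method": "send_rows", "body": {
  "series": [0, 0, 0.4, 0, 0, 0, 0, 0, 0, 0.8, 0, 0, 0, 0, 0, 0, 1.0, 0, 0, 0, 0, 0, 0, 1.1, 0, 0, 0, 0, 0, 0, 1.2, 0, 0, 0, 0, 0, 0, 1.3, 0, 0, 0, 0, 0, 0, 1.4, 0, 0, 0, 0, 0, 0, 1.5, 0, 0, 0, 0, 0, 0, 1.6, 0, 0, 0, 0, 0, 0, 1.6, 0, 0, 0, 0]
}}

```text
clock: 7.58
tcp_pos: [0.5404, -0.0805, 0.0197]
orientation: [-0.0, 0.705, 0.709, 0.0]
wrist_force: [-0.9, 0.0, 0.0]
finger_gap: -0.0002
```

```bash
python3 - <<'E'
from h import *
im=read_camera("scene");print(padext(im),get_state()["wrist_force"])
E
```

```text
[([377, 174, 23, 16, 197], [388.1, 181.3]), ([221, 231, 24, 17, 193], [231.2, 239.3]), ([94, 267, 25, 23, 397], [105.8, 278.2])] [ 0.10525318 -0.11252457  0.45372911]
```

{"method": "send_rows", "body": {
  "series": [0, 0, 0.1, 0, 0, 0, 0, 0, 0, 0.2, 0, 0, 0, 0, 0, 0, 0.3, 0, 0, 0, 0, 0, 0, 0.4, 0, 0, 0, 0, 0, 0, 0.4, 0, 0, 0, 0]
}}

```text
clock: 8.05
tcp_pos: [0.5405, -0.0807, 0.0167]
orientation: [0.0, 0.705, 0.709, 0.0]
wrist_force: [-1.7, 0.2, 7.4]
finger_gap: 0.0001
```

```bash
python3 - <<'E'
from h import *
im=read_camera("scene");print(padext(im),get_state()["wrist_force"])
E
```

```text
[([377, 174, 23, 16, 197], [388.1, 181.3]), ([221, 232, 24, 17, 184], [231.1, 239.9]), ([94, 267, 25, 23, 397], [105.8, 278.2])] [-2.8471587   0.39650614  8.39177239]
```

{"method": "send_rows", "body": {
  "series": [0, 0, 0.1, 0, 0, 0, 0, 0, 0, 0.15, 0, 0, 0, 0, 0, 0, 0.15, 0, 0, 0, 0]
}}

```text
clock: 8.35
tcp_pos: [0.5406, -0.0808, 0.0162]
orientation: [0.001, 0.705, 0.709, 0.0]
wrist_force: [-5.6, 1.0, 15.3]
finger_gap: 0.0
```

{"method": "send_rows", "body": {
  "series": [0, 0, -3.5, 0, 0, 0, 0, -21, 0.1, -3.5, 0, 0, 0, 0, -21, 0.1, -3.5, 0, 0, 0, 0, -21, 0.1, -3.5, 0, 0, 0, 0, -21, 0.1, -3.5, 0, 0, 0, 0, -21, 0.1, -3.5, 0, 0, 0, 0, -21, 0.1, -3.5, 0, 0, 0, 0, -21, 0.1, -2, 0, 0, 0, 0, -21, 0.1, -2, 0, 0, 0, 0]
}}

```text
clock: 9.1
tcp_pos: [0.541, -0.2907, 0.0319]
orientation: [-0.002, 0.706, 0.708, -0.0]
wrist_force: [0.1, 1.0, -0.7]
finger_gap: 0.0
```

{"method": "send_rows", "body": {
  "series": [0, 0, 0.4, 0, 0, 0, 0, 0, 0, 0.8, 0, 0, 0, 0, 0, 0, 1.0, 0, 0, 0, 0, 0, 0, 1.1, 0, 0, 0, 0, 0, 0, 1.2, 0, 0, 0, 0, 0, 0, 1.3, 0, 0, 0, 0, 0, 0, 1.4, 0, 0, 0, 0, 0, 0, 1.5, 0, 0, 0, 0, 0, 0, 1.6, 0, 0, 0, 0, 0, 0, 1.6, 0, 0, 0, 0]
}}

```text
clock: 9.93
tcp_pos: [0.5425, -0.2904, 0.0179]
orientation: [-0.0, 0.705, 0.709, 0.0]
wrist_force: [-0.4, -0.3, -0.1]
finger_gap: -0.0004
```

```bash
python3 - <<'E'
from h import *
im=read_camera("scene");print(padext(im),get_state()["wrist_force"])
E
```

```text
[([377, 174, 23, 16, 197], [388.1, 181.3]), ([221, 226, 24, 22, 321], [232.6, 236.5]), ([98, 272, 22, 25, 183], [108.1, 287.9])] [0.08590817 0.33798603 0.48093925]
```

{"method": "send_rows", "body": {
  "series": [0, 0, 0.1, 0, 0, 0, 0, 0, 0, 0.2, 0, 0, 0, 0, 0, 0, 0.3, 0, 0, 0, 0, 0, 0, 0.4, 0, 0, 0, 0, 0, 0, 0.4, 0, 0, 0, 0]
}}

```text
clock: 10.4
tcp_pos: [0.5425, -0.2904, 0.0141]
orientation: [-0.0, 0.705, 0.709, 0.0]
wrist_force: [0.0, 0.3, -1.0]
finger_gap: -0.0002
```

{"method": "send_rows", "body": {
  "series": [0, 0, -4.5, 0, 0, 0, 1, 10, 0, -12, 0, 0, 0, 1, 10, 0, -12, 0, 0, 0, 1, 10, 0, -12, 0, 0, 0, 1, 10, -20, -12, 0, 0, 0, 1, 10, -20, -12, 0, 0, 0, 1, 10, -20, -12, 0, 0, 0, 1, 10, -20, -12, 0, 0, 0, 1, 10, -20, -12, 0, 0, 0, 1, 10, -20, -12, 0, 0, 0, 1]
}}

```text
clock: 11.23
tcp_pos: [0.3361, -0.1893, 0.1339]
orientation: [-0.002, 0.706, 0.708, -0.001]
wrist_force: [0.6, -0.2, -0.5]
finger_gap: 0.0858
```

```bash
python3 - <<'E'
from h import *
im=read_camera("scene");t=read_camera("top");print(padext(im),get_state()["wrist_force"])
for c in clamps(t): print(c, w2pix("top",[*c[1],.03]))
cv2.imwrite("pics/v9.png",np.hstack([im[140:310,60:430],cv2.resize(t[120:305,110:500],(390,185))[:170]]) if 0 else np.vstack([cv2.resize(im[140:310,60:430],(780,358)),cv2.resize(t[180:300,110:500],(780,240))]))
E
```

```text
[([377, 174, 23, 16, 197], [388.1, 181.3]), ([221, 226, 24, 22, 321], [232.6, 236.5]), ([96, 272, 24, 25, 360], [107.3, 284.2])] [ 0.34413866 -0.93232391 -1.2221083 ]
(array([0.5328, 0.2165]), array([0.5457, 0.1567]), -80.2, 34, 107) [[198.48603273 201.59101999]]
(array([ 0.5381, -0.0806]), array([ 0.5383, -0.0152]), 91.0, 31, 107) [[294.32017949 208.18537946]]
(array([ 0.5354, -0.2845]), array([ 0.5392, -0.2306]), 89.2, 31, 109) [[412.38611596 210.78492568]]
```

View pics/v9.png

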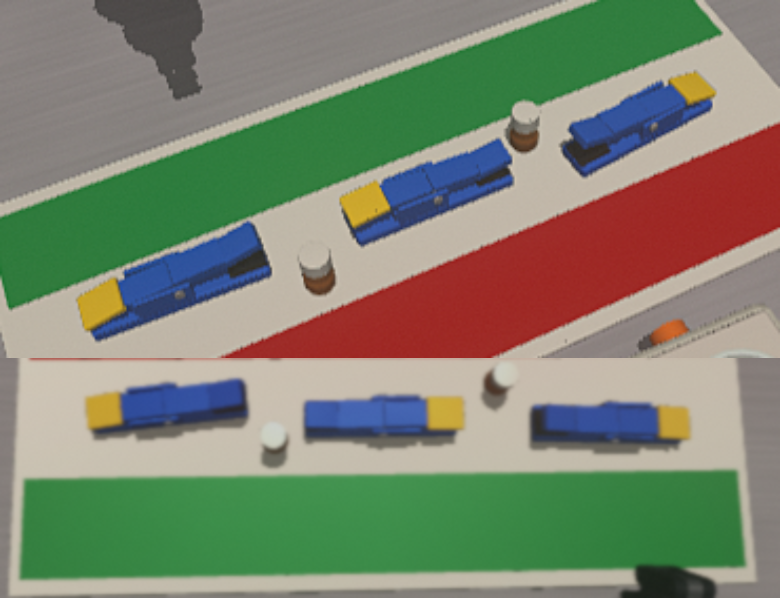

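Left and right clamps gape widely, at (250,260) and (590,150) in the upper panel, so both clicked open. The middle one shows only a small gap at (495,178) and took 15 N, so it is ratcheted. Left and right go to green, middle to red, and both vials are still standing. I'll fit the strip lines, then move above the right clamp.

```bash
python3 - <<'E'
from h import *
hsv=cv2.cvtColor(cv2.imread("pics/top0.png"),cv2.COLOR_BGR2HSV)
for n,lo,hi in(("g",(45,80,30),(85,255,255)),("r",(0,150,60),(8,255,255))):
    m=cv2.inRange(hsv,lo,hi); m[:128]=0;m[300:]=0;m[:,:110]=0;m[:,492:]=0
    m=cv2.morphologyEx(m,cv2.MORPH_OPEN,np.ones((9,9)))
    p=pix2w("top",np.argwhere(m)[:,::-1],.006)[:,:2]
    print(n,p.mean(0).round(4),cv2.minAreaRect((p*1000).astype(np.float32)))
E
```

```text
g [ 0.4422 -0.0295] ((442.781005859375, -35.428924560546875), (88.14269256591797, 657.3101196289062), 2.067736864089966)
r [ 0.6418 -0.0227] ((642.15771484375, -28.15399169921875), (87.13545227050781, 656.24365234375), 2.1755590438842773)
```

{"method": "send_rows", "body": {
  "series": [-4.6, 20.2, 0, 0, 0, 0, 1, -4.6, 20.2, 0, 0, 0, 0, 1, -4.6, 20.2, 0, 0, 0, 0, 1, -4.6, 20.2, 0, 0, 0, 0, 1, -4.6, 20.2, 0, 0, 0, 0, 1, -4.6, 20.2, 6, 0, 0, 0, 1, -4.6, 20.2, 9, 0, 0, 0, 1, -4.6, 20.2, 10, 0, 0, 0, 1, -4.6, 20.2, 11, 0, 0, 0, 1, -4.6, 20.2, 12, 0, 0, 0, 1]
}}

```text
clock: 12.17
tcp_pos: [0.5451, -0.2362, 0.0129]
orientation: [-0.0, 0.705, 0.709, 0.0]
wrist_force: [0.6, 0.1, 0.6]
finger_gap: 0.0852
```

{"method": "send_rows", "body": {
  "series": [0, -0.7, 0.4, 0, 0, 0, 1, 0, -0.7, 0.8, 0, 0, 0, 1, 0, -0.7, 1.2, 0, 0, 0, 1, 0, -0.7, 1.6, 0, 0, 0, 1, 0, -0.7, 2.0, 0, 0, 0, 1, 0, -0.7, 2.0, 0, 0, 0, 1]
}}

```text
clock: 12.67
tcp_pos: [0.5373, -0.2367, -0.0057]
orientation: [0.0, 0.705, 0.709, 0.0]
wrist_force: [0.5, -0.7, -0.0]
finger_gap: 0.0856
```

```bash
python3 - <<'E'
from h import *
im=read_camera("scene");t=read_camera("top");print(get_state()["wrist_force"])
a=cv2.resize(im[200:320,60:220],(640,480),interpolation=2);cv2.imwrite("pics/v10.png",cv2.convertScaleAbs(a,alpha=1.6))
E
```

```text
[ 0.18658898 -0.21866731  0.11596418]
```

View pics/v10.png

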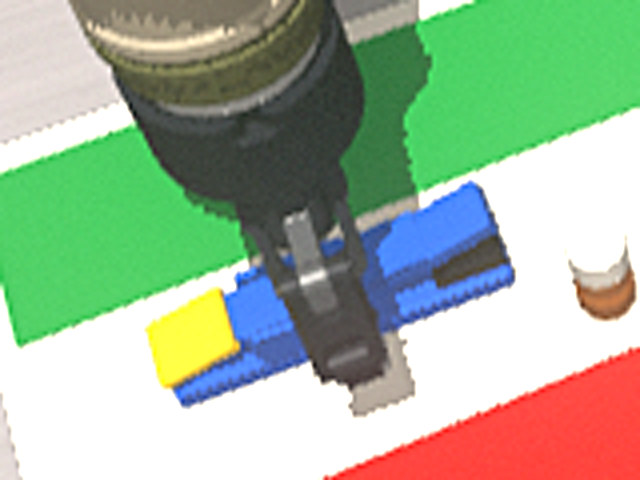

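The finger straddles the clamp near its middle, with its tip at crop (350,385) and its shadow still separate, so it is clear of the board. I'll lower a little further and close.

{"method": "send_rows", "body": {
  "series": [0, 0, 0.3, 0, 0, 0, 1, 0, 0, 0.6, 0, 0, 0, 1, 0, 0, 0.9, 0, 0, 0, 1, 0, 0, 0.9, 0, 0, 0, 0.6, 0, 0, 0.9, 0, 0, 0, 0.5, 0, 0, 0.9, 0, 0, 0, 0.5]
}}

```text
clock: 13.27
tcp_pos: [0.5373, -0.2366, -0.0147]
orientation: [-0.0, 0.705, 0.709, 0.0]
wrist_force: [0.2, -0.3, 0.4]
finger_gap: 0.0518
```

{"method": "send_rows", "body": {
  "series": [0, 0, 0, 0, 0, 0, 0.2, 0, 0, 0, 0, 0, 0, 0.2, 0, 0, 0, 0, 0, 0, 0.2, 0, 0, 0, 0, 0, 0, 0.2],
  "newtons": 20
}}

```text
clock: 13.6
tcp_pos: [0.5376, -0.2367, -0.0144]
orientation: [0.0, 0.705, 0.709, 0.0]
wrist_force: [0.7, -0.5, 0.5]
finger_gap: 0.0338
```

```bash
python3 - <<'E'
from h import *
for c in clamps(read_camera("top")): print(c)
print(get_state()["wrist_force"],padext(read_camera("scene")))
E
```

```text
(array([0.5328, 0.2165]), array([0.5457, 0.1568]), -80.2, 34, 107)
(array([ 0.5381, -0.0806]), array([ 0.5383, -0.0153]), 91.0, 31, 107)
(array([nan, nan]), array([ 0.5383, -0.2085]), 90.6, 31, 73)
[1.34173596 0.88094212 0.93932456] [([377, 174, 23, 16, 197], [388.1, 181.3]), ([221, 226, 24, 22, 321], [232.6, 236.5]), ([96, 272, 24, 25, 360], [107.3, 284.2])]h.py:25: RuntimeWarning: Mean of empty slice.
  yc=np.argwhere(m&(Y>0)).mean(0)[::-1]; P=pix2w("top",yc,.05)[0]
  ret = um.true_divide(
```

{"method": "send_rows", "body": {
  "series": [0, -1, 0, 0, 0, 0, 0.2, 0, -2, 0, 0, 0, 0, 0.2, 0, -3, 0, 0, 0, -0.5, 0.2, 0, -4, 0, 0, 0, -1, 0.2, 0, -5, 0, 0, 0, -1.8, 0.2, 0, -6, 0, 0, 0, -1.8, 0.2, 0, -7, 0, 0, 0, -1.8, 0.2, 0, -8, 0, 0, 0, -1.8, 0.2, 0, -8.7, 0, 0, 0, -1.8, 0.2, 0, -8.7, 0, 0, 0, -1.8, 0.2]
}}

```text
clock: 14.53
tcp_pos: [0.448, -0.237, -0.0144]
orientation: [-0.001, 0.694, 0.72, -0.001]
wrist_force: [-3.8, -1.4, 6.7]
finger_gap: 0.0339
```

{"method": "send_rows", "body": {
  "series": [0, 0, 0, 0, 0, 0, 0.6, 0, 0, 0, 0, 0, 0, 1, 0, 0, 0, 0, 0, 0, 1, 0, 0, 0, 0, 0, 0, 1, 0, 0, -2, 0, 0, 0, 1, 0, 0, -5, 0, 0, 0, 1, 0, 0, -8, 0, 0, 0, 1, 0, 0, -11, 0, 0, 0, 1]
}}

```text
clock: 15.2
tcp_pos: [0.45, -0.2366, 0.0961]
orientation: [-0.001, 0.694, 0.72, -0.0]
wrist_force: [0.7, -0.9, 0.2]
finger_gap: 0.0853
```

```bash
python3 - <<'E'
from h import *
print(padext(read_camera("scene")))
for c in clamps(read_camera("top")): print(c)
E
```

```text
[([377, 174, 23, 16, 197], [388.1, 181.3]), ([221, 226, 24, 22, 321], [232.6, 236.5]), ([86, 230, 22, 24, 312], [96.3, 241.6])]
(array([0.5329, 0.2165]), array([0.5457, 0.1566]), -80.3, 34, 107)
(array([ 0.5381, -0.0806]), array([ 0.5383, -0.0152]), 91.0, 31, 107)
(array([ 0.4508, -0.2853]), array([ 0.4484, -0.2251]), 91.7, 32, 114)
```

{"method": "send_rows", "body": {
  "series": [20.8, 9.6, 0, 0, 0, 0, 1, 20.8, 9.6, 0, 0, 0, 0, 1, 20.8, 9.6, 0, 0, 0, 0, 1, 20.8, 9.6, 0, 0, 0, 0, 1, 20.8, 9.6, 0, 0, 0, 0, 1, 20.8, 9.6, 0, 0, 0, 0, 1, 20.8, 9.6, 0, 0, 0, 0, 1, 20.8, 9.6, 3, 0, 0, 0, 1, 20.8, 9.6, 6, 0, 0, 0, 1, 20.8, 9.6, 7, 0, 0, 0, 1]
}}

```text
clock: 16.13
tcp_pos: [0.5353, -0.0252, 0.0212]
orientation: [-0.003, 0.694, 0.72, -0.002]
wrist_force: [-0.5, -0.4, -1.1]
finger_gap: 0.0855
```

{"method": "send_rows", "body": {
  "series": [0, 0, 1, 0, 0, 0, 1, 0, 0, 2, 0, 0, 0, 1, 0, 0, 3, 0, 0, 0, 1, 0, 0, 4, 0, 0, 0, 1, 0, 0, 4, 0, 0, 0, 0.6, 0, 0, 4, 0, 0, 0, 0.5, 0, 0, 4, 0, 0, 0, 0.2, 0, 0, 4, 0, 0, 0, 0.2, 0, 0, 4, 0, 0, 0, 0.2, 0, 0, 4, 0, 0, 0, 0.2]
}}

```text
clock: 16.97
tcp_pos: [0.539, -0.0258, -0.0138]
orientation: [0.001, 0.694, 0.72, 0.0]
wrist_force: [-0.6, 0.1, 4.2]
finger_gap: 0.0336
```

{"method": "send_rows", "body": {
  "series": [0, 1, 0, 0, 0, 0, 0.2, 0, 2, 0, 0, 0, 0, 0.2, -0.1, 3.2, 0, 0, 0, 0, 0.2, -0.2, 4.4, 0, 0, 0, 0, 0.2, -0.2, 5.6, 0, 0, 0, 0, 0.2, -0.3, 6.8, 0, 0, 0, 0, 0.2, -0.3, 8, 0, 0, 0, 0, 0.2, -0.4, 9.2, 0, 0, 0, 0, 0.2, -0.4, 10.3, 0, 0, 0, 0, 0.2, -0.4, 10.3, 0, 0, 0, 0, 0.2]
}}

```text
clock: 17.8
tcp_pos: [0.644, -0.026, -0.0138]
orientation: [0.001, 0.694, 0.72, 0.001]
wrist_force: [2.2, 0.1, 3.7]
finger_gap: 0.0336
```

{"method": "send_rows", "body": {
  "series": [0, 0, 0, 0, 0, 0, 0.6, 0, 0, 0, 0, 0, 0, 1, 0, 0, 0, 0, 0, 0, 1, 0, 0, 0, 0, 0, 0, 1, 0, 0, -2, 0, 0, 0, 1, 0, 0, -5, 0, 0, 0, 1, 0, 0, -8, 0, 0, 0, 1, 0, 0, -11, 0, 0, 0, 1]
}}

```text
clock: 18.47
tcp_pos: [0.6406, -0.0257, 0.0961]
orientation: [-0.001, 0.694, 0.72, -0.0]
wrist_force: [0.4, -0.3, 0.5]
finger_gap: 0.0853
```

```bash
python3 - <<'E'
from h import *
print(padext(read_camera("scene")))
for c in clamps(read_camera("top")): print(c)
E
```

```text
[([377, 174, 23, 16, 197], [388.1, 181.3]), ([86, 230, 22, 24, 312], [96.3, 241.6]), ([244, 277, 26, 25, 401], [256.4, 288.9])]
```

{"method": "send_rows", "body": {
  "series": [19.3, -8.9, 0, 0, 0, -7.2, 1, 19.3, -8.9, 0, 0, 0, -7.2, 1, 19.3, -8.9, 0, 0, 0, -7.2, 1, 19.3, -8.9, 0, 0, 0, -7.2, 1, 19.3, -8.9, 0, 0, 0, -7.2, 1, 19.3, -8.9, 0, 0, 0, -7.2, 1, 19.3, -8.9, 0, 0, 0, -7.2, 1, 19.3, -8.9, 3, 0, 0, -7.2, 1, 19.3, -8.9, 6, 0, 0, -7.2, 1, 19.3, -8.9, 7, 0, 0, -7.2, 1]
}}

```text
clock: 19.4
tcp_pos: [0.5434, 0.1621, 0.0217]
orientation: [-0.001, 0.648, 0.762, -0.002]
wrist_force: [-1.1, -0.1, -1.2]
finger_gap: 0.0854
```

{"method": "send_rows", "body": {
  "series": [0, 0, 1, 0, 0, 0, 1, 0, 0, 2, 0, 0, 0, 1, 0, 0, 3, 0, 0, 0, 1, 0, 0, 4, 0, 0, 0, 1, 0, 0, 4, 0, 0, 0, 0.6, 0, 0, 4, 0, 0, 0, 0.5, 0, 0, 4, 0, 0, 0, 0.2, 0, 0, 4, 0, 0, 0, 0.2, 0, 0, 4, 0, 0, 0, 0.2, 0, 0, 4, 0, 0, 0, 0.2]
}}

```text
clock: 20.23
tcp_pos: [0.5458, 0.1638, -0.0138]
orientation: [0.0, 0.647, 0.762, 0.0]
wrist_force: [-1.2, -0.2, 3.4]
finger_gap: 0.0332
```

{"method": "send_rows", "body": {
  "series": [0.8, -0.3, 0, 0, 0, 0, 0.2, 1.6, -1, 0, 0, 0, 0, 0.2, 2, -2.2, 0, 0, 0, 0, 0.2, 2.2, -3.4, 0, 0, 0, 1, 0.2, 2.4, -4.6, 0, 0, 0, 2, 0.2, 2.6, -5.8, 0, 0, 0, 4, 0.2, 2.8, -7, 0, 0, 0, 5, 0.2, 3, -8.2, 0, 0, 0, 6, 0.2, 3.2, -9.5, 0, 0, 0, 7.2, 0.2, 3.4, -10.7, 0, 0, 0, 7.2, 0.2]
}}

```text
clock: 21.07
tcp_pos: [0.435, 0.1811, -0.0137]
orientation: [0.001, 0.694, 0.72, 0.002]
wrist_force: [2.2, -0.1, 4.4]
finger_gap: 0.0339
```

{"method": "send_rows", "body": {
  "series": [0, 0, 0, 0, 0, 0, 0.2, 0, 0, 0, 0, 0, 0, 0.6, 0, 0, 0, 0, 0, 0, 1, 0, 0, 0, 0, 0, 0, 1, 0, 0, 0, 0, 0, 0, 1, 0, 0, -3, 0, 0, 0, 1, 0, 0, -6, 0, 0, 0, 1, 0, 0, -10, 0, 0, 0, 1, 0, 0, -14, 0, 0, 0, 1, 0, 0, -14, 0, 0, 0, 1]
}}

```text
clock: 21.9
tcp_pos: [0.439, 0.181, 0.1326]
orientation: [0.003, 0.694, 0.72, 0.005]
wrist_force: [1.3, 1.1, 1.0]
finger_gap: 0.0853
```

{"method": "send_rows", "body": {
  "series": [15, -10, -8, 0, 0, 0, 1, 15, -10, -8, 0, 0, 0, 1, 15, -10, -8, 0, 0, 0, 1, 15, -10, -8, 0, 0, 0, 1, 15, -10, -8, 0, 0, 0, 1, 15, -10, -8, 0, 0, 0, 1, 15, -10, -8, 0, 0, 0, 1, 15, -10, -8, 0, 0, 0, 1]
}}

```text
clock: 22.57
tcp_pos: [0.3287, 0.3259, 0.2049]
orientation: [0.0, 0.694, 0.72, -0.0]
wrist_force: [0.1, -0.4, 0.3]
finger_gap: 0.0857
```

```bash
python3 - <<'E'
from h import *
im=read_camera("scene");t=read_camera("top");print(padext(im))
for c in clamps(t): print(c)
for d in silhouettes("top","vial_1"):
    c=np.argwhere(d["pixels"]).mean(0)[::-1]; print("vial",round(d["p"],2),pix2w("top",c,.03)[0].round(4))
cv2.imwrite("pics/v11.png",np.vstack([cv2.resize(im[110:410,40:480],(440,300)),cv2.resize(t[120:305,100:500],(440,204))]))
E
```

```text
[([358, 135, 21, 13, 176], [368.7, 140.9]), ([86, 230, 22, 24, 312], [96.3, 241.6]), ([244, 277, 26, 25, 401], [256.4, 288.9])]
(array([0.4314, 0.2346]), array([0.4337, 0.1705]), -88.2, 33, 109)
(array([ 0.6438, -0.0809]), array([ 0.646 , -0.0152]), 92.6, 34, 108)
(array([ 0.4508, -0.2853]), array([ 0.4483, -0.2256]), 91.7, 32, 114)
vial 0.64 [ 0.5771 -0.1358  0.03  ]
vial 0.43 [0.5164 0.0697 0.03  ]
```

View pics/v11.png

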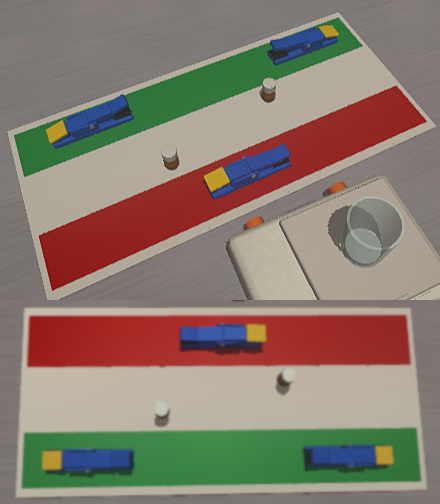

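The final picture shows both gaping clamps on green (lower panel, (88,460) and (348,457)), the ratcheted one on red ((223,336)), and both vials standing. Handing in.

```bash
python3 -c "
from h import *
print(hand_in())"
```

```text
the job is handed in; nothing more can be done
None
```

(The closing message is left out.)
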